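# Hang the load carrier level on the weighing stand's bent pin

### The job

Hang the C-shaped load carrier on the pin of the weighing stand, by whichever of its seven holes lets it hang level with its load block where it is clamped, and push it back along the pin until the plate is up against the shoulder; then let go and wait until it hangs still. The pin is bent a little and sits on a delicate load cell, so feel your way on and never load the stand with more than 20 N. Leave the mug, the tape and the brass weight where they are.

Things in the scene. Friction and masses are not known exactly. Their poses are not given: they have to be found in the camera images.
- carrier: C-shaped load carrier of 6 mm aluminium plate, standing on two black feet: lower arm 190 mm long, upright at its -y end, top arm (y = -95 to +75 mm, 54 mm high, top edge at z = 200 mm) with seven holes. x is square to the plate, y runs along the arms, z is up; origin on the underside, midway along the lower arm. 0.26 kg without the block, centre of gravity then at y = -20, z = 93 mm
- carrier_mid (a point): middle of the carrier, half-way up (100 mm above its underside, in the plate's middle plane; axes as the carrier's). To carry it, pinch the top edge of the top arm from above: 35 mm of plate stand clear above the holes, free on both sides
- load (a joint): where the load block is clamped on the lower arm: y (m) of its centre in the carrier's frame, -0.036 (next to the upright) to 0.072 (free end); it stays there. The common centre of gravity of carrier and block is at about y = -0.008 + 0.59 x this value, 100 mm below the holes; hung from a hole not nearly above it, the carrier tilts
- load_mid (a point): centre of the steel load block (44 mm across the plate, 40 mm along it, 42 mm high, 0.38 kg within 5 %, black thumb knob on top) that straddles the lower arm
- stand: weighing stand fixed to the desk: dark base plate 170 x 130 x 12 mm, aluminium post 226 mm high, and a bar-shaped load cell (22 mm square, top at 208 mm) reaching from the post towards the robot; on its end a round shoulder 17 mm in diameter with a 6 mm steel pin, flat-ended. Origin under the base, below the cell; -x is the way the pin points. It may take no more than 20 N
- pin_root (a point): centre of the shoulder's flat face, 200 mm up, where the pin leaves it; axes as the stand's. An unbent pin's tip would be 65 mm out along -x and 6.5 mm higher. The pin leans stiffly from there about this point, up to 0.12 rad sideways and 0.13 rad up or down: its tip stands up to 8 mm aside and 8.5 mm above or below. No reading tells how; feel or look for it
- mug: loose white mug, 82 x 117 x 91 mm, a bystander; origin under its middle
- tape_roll: loose roll of brown tape, 96 mm across, 48 mm high, a bystander; origin under its middle
- weight_0: loose brass check weight, 22 mm across, 28 mm high, a bystander; origin under its middle
- hole0 (a point): centre of hole 0 of the carrier's seven, 10 mm in diameter, in the plate's middle plane; y = -51 mm, z = 160 mm in the carrier's frame (40 mm below the top edge, 14 mm above the arm's lower edge); 17 mm from hole to hole
- hole1 (a point): centre of hole 1 of the carrier's seven, 10 mm in diameter, in the plate's middle plane; y = -34 mm, z = 160 mm in the carrier's frame (40 mm below the top edge, 14 mm above the arm's lower edge); 17 mm from hole to hole
- hole2 (a point): centre of hole 2 of the carrier's seven, 10 mm in diameter, in the plate's middle plane; y = -17 mm, z = 160 mm in the carrier's frame (40 mm below the top edge, 14 mm above the arm's lower edge); 17 mm from hole to hole
- hole3 (a point): centre of hole 3 of the carrier's seven, 10 mm in diameter, in the plate's middle plane; y = 0 mm, z = 160 mm in the carrier's frame (40 mm below the top edge, 14 mm above the arm's lower edge); 17 mm from hole to hole
- hole4 (a point): centre of hole 4 of the carrier's seven, 10 mm in diameter, in the plate's middle plane; y = 17 mm, z = 160 mm in the carrier's frame (40 mm below the top edge, 14 mm above the arm's lower edge); 17 mm from hole to hole
- hole5 (a point): centre of hole 5 of the carrier's seven, 10 mm in diameter, in the plate's middle plane; y = 34 mm, z = 160 mm in the carrier's frame (40 mm below the top edge, 14 mm above the arm's lower edge); 17 mm from hole to hole
- hole6 (a point): centre of hole 6 of the carrier's seven, 10 mm in diameter, in the plate's middle plane; y = 51 mm, z = 160 mm in the carrier's frame (40 mm below the top edge, 14 mm above the arm's lower edge); 17 mm from hole to hole

How it is judged:
By the outcome, as a careful person would: the job done as asked, in the order asked, and still so for the second after the job is handed in, with the robot touching nothing.
It also fails if it takes over 67 s, if anything falls off the work surface, if the arm or the gripper's body presses on something with over 40 N, if the wrist force passes 120 N, or if a joint passes its speed limit or range.

### The arm

A 6-joint arm with a two-finger parallel gripper is mounted at the origin on a cart in front of the work surface, level with it; the furniture and walls round the work are solid. World frame = base frame: x ahead of the robot, y to its left, z up, the work surface at z = 0. Lengths are in mm, angles in rad, forces in N, time in s.
With the tool pointing down it reaches from about 275 to 1000 mm from the base axis. Payload 8.4 kg.
Tool frame: the origin (TCP) lies midway between the tips of the shut fingers; the grasp point (between the pads) lies 19 mm behind it; z points along the fingers, y is the line along which they close (so a half turn about z gives the same grasp; the last joint's range is limited). The gripper opens to 85 mm and grips with 20 to 120 N. Pads are 22 mm wide; open, the fingers measure 114 mm over their backs; the gripper's body (76 mm by 85 mm) begins 54 mm behind the grasp point. The pads swing forward as they close: fully open they stand 13 mm farther back than shut.
Start: joints at [-1.187, 0.353, 1.633, -0, 1.155, -0.002], TCP at [235.187, -579.064, 231.281] pointing down, gripper open.
Joint ranges: [-2.63, 2.63], [-0.92, 2.1], [0.06, 2.66], [-1.3, 4.44], [0, 2.69], [-3.02, 3.02]. Speed limits (rad/s): [2.22, 2.22, 2.79, 3.14, 3.14, 3.14].

### API

Orientations are given as [roll, pitch, yaw] about the fixed x, y, z axes, in that order (R = Rz(yaw) Ry(pitch) Rx(roll)).
In Python, from rig import r gives the robot as it stands.
- The arm moves only by the tool servo_tool, never from a script. Its argument "deltas" is a list of rows, each an object of numbers: "x", "y", "z": the shift along the world's x, y, z in mm; "rx", "ry", "rz": the turn, a rotation vector about the world's x, y, z in rad; "gripper": the gripper's target within -1 to 1 (fully open at 1, half-way at 0, shut at -1). A call has 1 to 10 rows; each row is the pose to reach, as a shift and turn from the pose commanded when the call began; what a row does not reach only later rows make up. A row lasts 1/10 s, in which the tool goes at most 50 mm and 8.59 degrees, less where a joint would pass 70% of its speed; a pose out of reach is approached as far as the arm can. A call with a gripper value outside its range is refused whole. The fingers move at their own pace and stop on an object; "newtons" is the grip in N (left out, the last holds). Time passes only in rows, so rows that repeat a pose let the fingers close. It gives the time, the measured TCP pose, the force, the opening and the grip force at its end, in the units of the state.
- r.sense(): the state, without advancing time (a new reading comes with each control period).
- r.grab_frame(name): name is "scene" or "top"; returns the picture (420x560x3 uint8, blue, green, red); there is no depth.
- r.camera_params(name): a dict with "mtx" (3x3 intrinsics, pixels), "D" ([k1, k2, p1, p2, k3] as OpenCV has them; the pictures are not rectified), "eye" and "orientation" of the camera in the world. Camera axes: x right, y down, z forward; pixel columns grow to the right and rows downward; lengths in mm; the calibration is good to about 2 mm. A picture is of the moment at which its call begins. camera_params takes no time and is no camera call.
- r.sign_off(): hands the job in; it is judged then, once.
Trained networks look in the newest picture that a camera, given by its name, has taken for a name from the list of things; names that differ only in an ending like _2 or _b are one class to them, and where a whole thing is asked for, a point or a joint stands for the part that bears it (a point fixed in the world has none). Each returns a list of dicts, best first, with "conf" (0 to 1); they miss things now and then, are a little off and sometimes report something else, mostly with a low value. They report only what shows in the picture. A call takes as long as a camera call.
- r.recognise(name, camera): "box" ([left, top, width, height] in pixels, round what is visible of it).
The state is a dict: "clock": time; "qpos": joint angles; "qvel": joint speeds; "joint_efforts": joint torques, N m; "eef_pos": TCP position; "tcp_rot": TCP orientation; "contact_force": force on the tool from outside, world axes, zero at the start; "wrist_torque": the same for the moment, N m; "opening": opening from 0.0 (shut) to 1.0 (fully open); "grasp_force": force on a finger pad.
Only numpy, scipy, OpenCV 4.12 (cv2) and the standard library are available. Lean on these libraries where they do the work, as an engineer would, in place of code of your own. Each camera call takes 0.05 s, during which the arm holds its last target. There are 200 camera calls.

## Working session

There is one attempt and no reset: what is moved stays moved. The work goes in short steps, Python scripts to look and compute and a tool call to move; the robot and the scene stay as the last step left them, time stands still between calls to the robot, and variables do not carry over. Pictures are saved under pics/ and viewed, at most 10 in all, crops included, and the job is handed in when it is done.

Besides the shell and the picture viewer there is one more tool, called by a JSON object that holds its "op" and its "data". servo_tool: Moves the arm, as the interface text tells. Its arguments: {"type":"object","properties":{"deltas":{"type":"array","items":{"type":"object","properties":{"x":{"type":"number"},"y":{"type":"number"},"z":{"type":"number"},"rx":{"type":"number"},"ry":{"type":"number"},"rz":{"type":"number"},"gripper":{"type":"number"}}}},"newtons":{"type":"number"}},"required":["deltas"]}

```bash
mkdir -p pics; ls
cat > h.py <<'E'
from rig import r
import numpy as np, cv2
from scipy.spatial.transform import Rotation as R
def cam(n):
    p=r.camera_params(n); K=np.array(p["mtx"],float); D=np.array(p["D"],float)
    o=np.array(p["orientation"],float); M=o if o.shape==(3,3) else R.from_euler('xyz',o).as_matrix()
    return K,D,np.array(p["eye"],float),M
def proj(n,P):
    K,D,e,M=cam(n); C=(np.atleast_2d(P)-e)@M
    return cv2.projectPoints(C.reshape(-1,1,3),np.zeros(3),np.zeros(3),K,D)[0].reshape(-1,2)
def ray(n,uv):
    K,D,e,M=cam(n); q=cv2.undistortPoints(np.array(uv,float).reshape(-1,1,2),K,D).reshape(-1,2)
    return e,np.c_[q,np.ones(len(q))]@M.T
def atz(n,uv,z):
    e,d=ray(n,uv); return e+d*((z-e[2])/d[:,2])[:,None]
E
python3 - <<'E'
from h import *
for n in("scene","top"):
    im=r.grab_frame(n); cv2.imwrite(f"pics/{n}0.png",im); print(n,r.camera_params(n))
    for k in("carrier","load","stand","hole0","hole3","hole6","pin_root","load_mid"):
        try: print(k,[(np.round(b["box"]).tolist(),round(b["conf"],2)) for b in r.recognise(k,n)][:2])
        except Exception as ex: print(k,ex)
print(r.sense())
E
```

```text
pics
scene {'mtx': array([[422.75173518,   0.        , 284.42206885],
       [  0.        , 422.75173518, 204.78878203],
       [  0.        ,   0.        ,   1.        ]]), 'D': array([0.0174854, 0.       , 0.       , 0.       , 0.       ]), 'eye': array([  8.55715517, 656.28942795, 890.4783577 ]), 'orientation': array([-2.25296268,  0.00384187, -2.4251585 ])}
carrier [([222.0, 237.0, 63.0, 111.0], 0.25)]
load [([241.0, 161.0, 66.0, 97.0], 0.72), ([228.0, 305.0, 23.0, 27.0], 0.58)]
stand [([244.0, 162.0, 62.0, 95.0], 0.85)]
hole0 [([222.0, 234.0, 64.0, 112.0], 0.69), ([183.0, 231.0, 38.0, 32.0], 0.68)]
hole3 [([222.0, 234.0, 64.0, 112.0], 0.69), ([183.0, 231.0, 38.0, 32.0], 0.68)]
hole6 [([222.0, 234.0, 64.0, 112.0], 0.69), ([183.0, 231.0, 38.0, 32.0], 0.68)]
pin_root [([244.0, 163.0, 66.0, 94.0], 0.56)]
load_mid [([226.0, 302.0, 24.0, 34.0], 0.74), ([224.0, 238.0, 63.0, 107.0], 0.36)]
top {'mtx': array([[387.59742803,   0.        , 275.08229757],
       [  0.        , 387.59742803, 211.32501261],
       [  0.        ,   0.        ,   1.        ]]), 'D': array([-0.01103301,  0.     
[... 516 characters left out ...]
], 0.46)]
{'clock': 0.9, 'qpos': array([-1.18739177e+00,  3.52972424e-01,  1.63338107e+00, -2.26503424e-06,
        1.15521025e+00, -2.40225956e-03]), 'qvel': array([ 0.00066855,  0.00198713, -0.00061745,  0.00055511,  0.000438  ,
       -0.00025353]), 'joint_efforts': array([-1.36917133e-04, -6.05160928e+01, -3.42436159e+01,  3.47713274e-05,
        1.05395327e-03, -1.69332418e-05]), 'eef_pos': array([ 235.19417845, -579.07118935,  231.30631793]), 'tcp_rot': array([3.14156375e+00, 2.14170188e-06, 3.85807730e-01]), 'contact_force': array([-0.74618721, -0.23970185,  0.20706175]), 'wrist_torque': array([ 0.08690079,  0.03392746, -0.05236499]), 'grasp_force': 0.0, 'opening': 0.9990627185267725}
```

Run:
```python
import cv2,numpy as np
a=cv2.imread("pics/scene0.png")[150:360,170:320]; b=cv2.imread("pics/top0.png")[150:270,150:310]
a=cv2.resize(a,None,fx=2.85,fy=2.85,interpolation=cv2.INTER_CUBIC); b=cv2.resize(b,None,fx=2.2,fy=2.2,interpolation=cv2.INTER_CUBIC)
c=np.zeros((600,800,3),np.uint8); c[:a.shape[0],:a.shape[1]]=a[:600]; c[:b.shape[0],440:440+b.shape[1]]=b
cv2.imwrite("pics/c0.png",c)
```

```text
(no output)
```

View pics/c0.png

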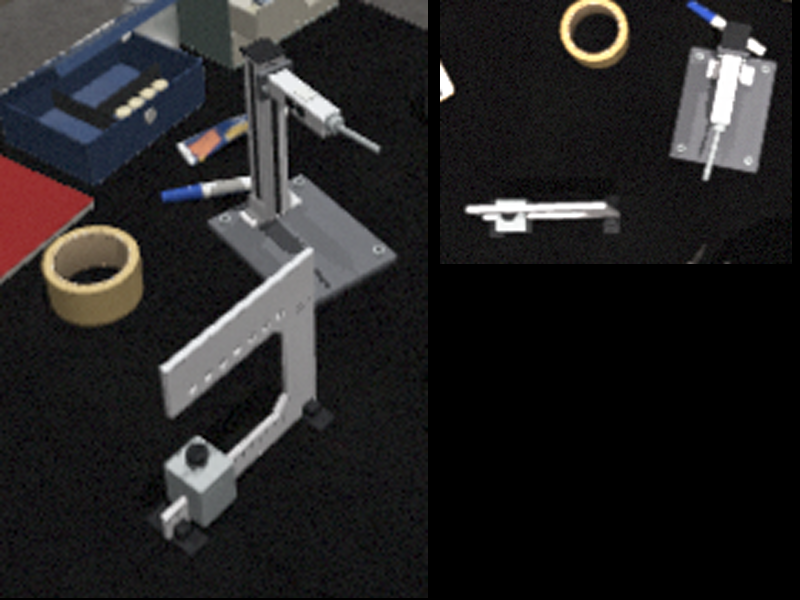

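View pics/top0.png

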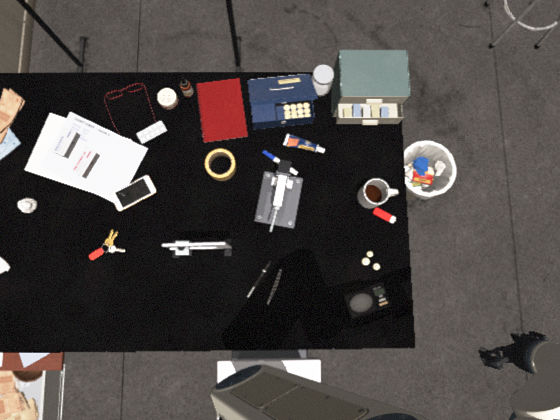

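Run:
```python
import cv2,numpy as np
s=cv2.imread("pics/scene0.png");t=cv2.imread("pics/top0.png")
c=np.zeros((600,800,3),np.uint8)
def put(im,x0,y0,w,h,f,X,Y): c[Y:Y+h*f,X:X+w*f]=cv2.resize(im[y0:y0+h,x0:x0+w],None,fx=f,fy=f,interpolation=cv2.INTER_LINEAR)
put(s,220,232,70,120,5,0,0)
put(s,276,174,34,32,8,360,0)
put(t,160,236,78,26,5,360,270)
put(t,264,184,20,50,4,640,0)
put(t,264,184,30,50,4,640,0)
cv2.imwrite("pics/c1.png",c)
```

```text
(no output)
```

View pics/c1.png

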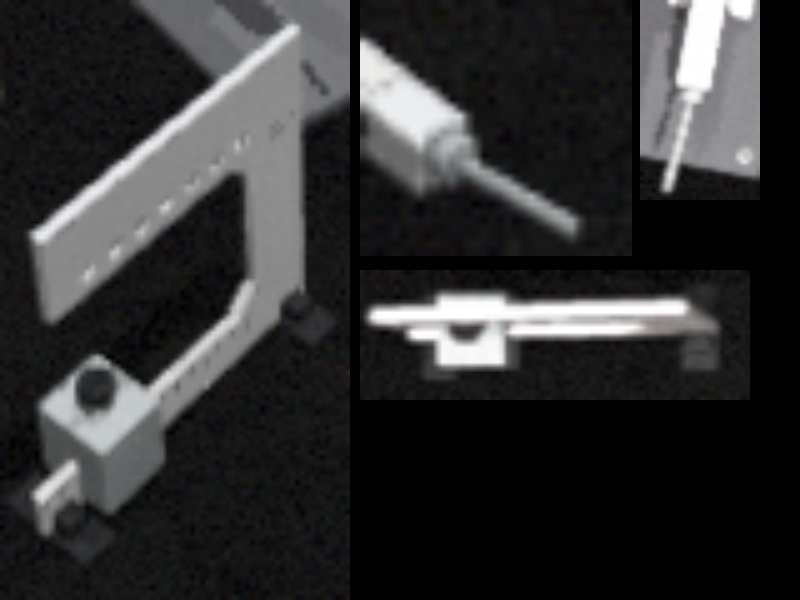

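```bash
cat > fit.py <<'E'
from h import *
from scipy.optimize import least_squares
def px(X,Y,f,x0,y0,X0=0,Y0=0): return [(X-X0+.5)/f-.5+x0,(Y-Y0+.5)/f-.5+y0]
S=lambda X,Y: px(X,Y,5,220,232); T=lambda X,Y: px(X,Y,5,160,236,360,270)
hs=[(240,145),(216,165),(191,187),(166,207),(140,228),(114,250),(88,274)]
ms=[([-3,-51+17*i,160],S(*h)) for i,h in enumerate(hs)]+[([0,75,200],S(36,234)),([0,-95,200],S(293,28)),([-3,75,146],S(48,322))]
mt=[([0,75,200],T(371,316)),([0,-95,200],T(687,307))]
W=lambda p,P: np.array(P)@R.from_euler('z',p[2]).as_matrix().T+[p[0],p[1],0]
def f(p):
    a=proj("scene",W(p,[m[0] for m in ms]))-[m[1] for m in ms]
    b=proj("top",W(p,[m[0] for m in mt]))-[m[1] for m in mt]
    return np.r_[a.ravel(),1.5*b.ravel()]
s=least_squares(f,[400,100,0],loss='soft_l1'); print("carrier",s.x,np.round(s.fun,1))
p=s.x
# block: corners of top face in scene, top view box centre
def g(q):
    z0=q[1]; pts=[[-22,q[0]+20,z0+21],[-22,q[0]-20,z0+21],[22,q[0]+20,z0+21],[-22,q[0]+20,z0-21],[-22,q[0]-20,z0-21]]
    return (proj("scene",W(p,pts))-[S(*c) for c in [(97,455),(165,405),(40,405),(108,515),(162,468)]]).ravel()
b=least_squares(g,[30,40]); print("load",b.x,np.round(b.fun,1),"cg",-8+.59*b.x[0])
def bt(q): return proj("top",W(p,[[-22,q[0],q[1]+21]]))
print(bt(b.x),T(471.5,367))
# pin
Pn=lambda X,Y: px(X,Y,8,276,174,360,0); Q=lambda X,Y: px(X,Y,4,264,184,640,0)
def tri(a,b):
    f=lambda P: np.r_[proj("scene",P)[0]-a,proj("top",P)[0]-b]
    o=least_squares(f,[500,0,200]); return o.x,np.round(o.fun,1)
print("root",tri(Pn(467,160),Q(690,97))); print("tip",tri(Pn(576,227),Q(667,192)))
E
python3 fit.py
```

```text
carrier [4.97673526e+02 2.13241910e+02 1.80610570e-02] [-0.1 -0.5 -0.2 -0.4 -0.1 -0.6 -0.2 -0.4 -0.2 -0.2 -0.2 -0.1 -0.4 -0.4
 -0.5  1.3  0.2  0.1  0.3  0.7  0.5  0.6 -0.   0.7]
load [50.17195805 38.05775156] [ 0.9  1.1 -0.8  0.1 -0.9  1.  -0.  -0.3  0.7 -1.9] cg 21.601455247267598
[[182.67962079 255.00212528]] [181.9, 255.0]
root (array([592.92315931, -23.86009297, 201.43318453]), array([-1.3, -0.2,  0.8,  1.1]))
tip (array([528.22449832,  -5.71308256, 217.08492016]), array([-0.3, -0. ,  0.2,  0.3]))
```

```bash
cat >> fit.py <<'E'
C=[px(X,Y,2.2,150,150,440,0) for X,Y in [(693,48),(777,62),(757,171),(671,158)]]
Z=atz("top",C,12); print("base",np.round(Z,1)); d=lambda a,b:np.arctan2(*(Z[b]-Z[a])[[1,0]])
print("yaws", d(3,0),d(2,1), d(1,0)-np.pi/2,d(2,3)-np.pi/2, "ctr",Z.mean(0))
# block edges vs arm, top view at its top z=59
w=lambda uv,z:(R.from_euler('z',-p[2]).as_matrix()@(atz("top",[uv],z)[0]-[p[0],p[1],0]))[:2]
print("blk",w(T(437,331),59),w(T(506,331),59),"armend",[w(T(410,335),z) for z in(20,30,40)],"toparm",w(T(371,316),200),w(T(687,307),200))
print("grip pt",W(p,[0,20,176]),"hole4",W(p,[0,17,160]))
E
python3 fit.py
```

```text
carrier [4.97673526e+02 2.13241910e+02 1.80610570e-02] [-0.1 -0.5 -0.2 -0.4 -0.1 -0.6 -0.2 -0.4 -0.2 -0.2 -0.2 -0.1 -0.4 -0.4
 -0.5  1.3  0.2  0.1  0.3  0.7  0.5  0.6 -0.   0.7]
load [50.17195805 38.05775156] [ 0.9  1.1 -0.8  0.1 -0.9  1.  -0.  -0.3  0.7 -1.9] cg 21.601455247267598
[[182.67962079 255.00212528]] [181.9, 255.0]
root (array([592.92315931, -23.86009297, 201.43318453]), array([-1.3, -0.2,  0.8,  1.1]))
tip (array([528.22449832,  -5.71308256, 217.08492016]), array([-0.3, -0. ,  0.2,  0.3]))
base [[ 747.6   10.5   12. ]
 [ 725.3 -115.    12. ]
 [ 561.6  -82.2   12. ]
 [ 581.9   43.9   12. ]]
yaws -0.19876873527502376 -0.19816712860835892 -0.1757528401459163 -0.15949775373683872 ctr [654.11457684 -35.68590028  12.        ]
blk [ 0.64409522 73.82236503] [-0.50201461 31.58245069] armend [array([  0.97696361, 100.14480024]), array([ 0.37828169, 97.62486092]), array([-0.22040023, 95.10492161])] toparm [ 1.04476913 75.97196318] [  1.29500655 -95.03554284]
grip pt [497.31232436 233.23864836 176.        ] hole4 [497.36650458 230.23913765 160.        ]
```

{"op": "servo_tool", "data": {"deltas": [{"x": 100, "y": 300, "z": 100, "rz": 0.5}, {"x": 100, "y": 300, "z": 100, "rz": 0.5}, {"x": 100, "y": 300, "z": 100, "rz": 0.5}, {"x": 100, "y": 300, "z": 100, "rz": 0.5}, {"x": 200, "y": 600, "z": 100, "rz": 1.2}, {"x": 200, "y": 600, "z": 100, "rz": 1.2}, {"x": 200, "y": 600, "z": 100, "rz": 1.2}, {"x": 200, "y": 600, "z": 100, "rz": 1.2}, {"x": 200, "y": 600, "z": 100, "rz": 1.2}, {"x": 200, "y": 600, "z": 100, "rz": 1.2}]}}

```text
invalid input
```

{"op": "servo_tool", "data": {"deltas": [{"x": 50, "y": 150, "z": 100, "rx": 0, "ry": 0, "rz": 0.3, "gripper": 1}, {"x": 50, "y": 150, "z": 100, "rx": 0, "ry": 0, "rz": 0.3, "gripper": 1}], "newtons": 60}}

```text
clock: 1.1
eef_pos: [261.6, -498.0, 284.1]
tcp_rot: [-3.139, -0.001, 0.69]
contact_force: [1.1, -0.2, 0.5]
opening: 1.0
grasp_force: 0.0
```

{"op": "servo_tool", "data": {"deltas": [{"x": 100, "y": 350, "z": 46, "rz": 0.5, "gripper": 1}, {"x": 100, "y": 350, "z": 46, "rz": 0.5, "gripper": 1}, {"x": 100, "y": 350, "z": 46, "rz": 0.5, "gripper": 1}, {"x": 100, "y": 350, "z": 46, "rz": 0.5, "gripper": 1}, {"x": 100, "y": 350, "z": 46, "rz": 0.5, "gripper": 1}, {"x": 100, "y": 350, "z": 46, "rz": 0.5, "gripper": 1}, {"x": 200, "y": 700, "z": 46, "rz": 0.9, "gripper": 1}, {"x": 200, "y": 700, "z": 46, "rz": 0.9, "gripper": 1}, {"x": 200, "y": 700, "z": 46, "rz": 0.9, "gripper": 1}, {"x": 200, "y": 700, "z": 46, "rz": 0.9, "gripper": 1}]}}

```text
invalid input
```

{"op": "servo_tool", "data": {"deltas": [{"x": 50, "y": 150, "z": 20, "rx": 0, "ry": 0, "rz": 0.3, "gripper": 1}, {"x": 50, "y": 150, "z": 20, "rx": 0, "ry": 0, "rz": 0.3, "gripper": 1}, {"x": 50, "y": 150, "z": 20, "rx": 0, "ry": 0, "rz": 0.3, "gripper": 1}, {"x": 100, "y": 300, "z": 40, "rx": 0, "ry": 0, "rz": 0.6, "gripper": 1}, {"x": 100, "y": 300, "z": 40, "rx": 0, "ry": 0, "rz": 0.6, "gripper": 1}, {"x": 100, "y": 300, "z": 40, "rx": 0, "ry": 0, "rz": 0.6, "gripper": 1}]}}

```text
clock: 1.7
eef_pos: [356.2, -214.7, 322.9]
tcp_rot: [3.141, 0.0, 1.291]
contact_force: [1.9, 0.7, 0.4]
opening: 1.0
grasp_force: 0.0
```

{"op": "servo_tool", "data": {"deltas": [{"x": 140, "y": 440, "z": 0, "rx": 0, "ry": 0, "rz": 0.3, "gripper": 0.7}, {"x": 140, "y": 440, "z": 0, "rx": 0, "ry": 0, "rz": 0.3, "gripper": 0.7}, {"x": 140, "y": 440, "z": 0, "rx": 0, "ry": 0, "rz": 0.3, "gripper": 0.7}, {"x": 140, "y": 440, "z": 0, "rx": 0, "ry": 0, "rz": 0.3, "gripper": 0.7}, {"x": 140, "y": 440, "z": 0, "rx": 0, "ry": 0, "rz": 0.3, "gripper": 0.7}, {"x": 140, "y": 440, "z": 0, "rx": 0, "ry": 0, "rz": 0.3, "gripper": 0.7}, {"x": 140, "y": 440, "z": 0, "rx": 0, "ry": 0, "rz": 0.3, "gripper": 0.7}, {"x": 140, "y": 440, "z": 0, "rx": 0, "ry": 0, "rz": 0.3, "gripper": 0.7}, {"x": 140, "y": 440, "z": 0, "rx": 0, "ry": 0, "rz": 0.3, "gripper": 0.7}, {"x": 140, "y": 440, "z": 0, "rx": 0, "ry": 0, "rz": 0.3, "gripper": 0.7}]}}

```text
clock: 2.7
eef_pos: [496.9, 227.8, 322.2]
tcp_rot: [3.141, -0.002, 1.589]
contact_force: [-0.4, -0.5, -0.7]
opening: 0.849
grasp_force: 0.0
```

{"op": "servo_tool", "data": {"deltas": [{"x": 0, "y": 5, "z": -50, "rx": 0, "ry": 0, "rz": 0, "gripper": 0.4}, {"x": 0, "y": 5, "z": -90, "rx": 0, "ry": 0, "rz": 0, "gripper": 0.4}, {"x": 0, "y": 5, "z": -125, "rx": 0, "ry": 0, "rz": 0, "gripper": 0.4}, {"x": 0, "y": 5, "z": -146, "rx": 0, "ry": 0, "rz": 0, "gripper": 0.4}, {"x": 0, "y": 5, "z": -146, "rx": 0, "ry": 0, "rz": 0, "gripper": 0.4}, {"x": 0, "y": 5, "z": -146, "rx": 0, "ry": 0, "rz": 0, "gripper": 0.4}]}}

```text
clock: 3.3
eef_pos: [496.2, 228.2, 176.9]
tcp_rot: [-3.142, 0.0, 1.586]
contact_force: [0.5, -0.4, 0.6]
opening: 0.701
grasp_force: 0.0
```

{"op": "servo_tool", "data": {"deltas": [{"x": 1, "y": 6, "z": 0, "rx": 0, "ry": 0, "rz": 0, "gripper": 0.4}, {"x": 1, "y": 6, "z": 0, "rx": 0, "ry": 0, "rz": 0, "gripper": -0.6}, {"x": 1, "y": 6, "z": 0, "rx": 0, "ry": 0, "rz": 0, "gripper": -1}, {"x": 1, "y": 6, "z": 0, "rx": 0, "ry": 0, "rz": 0, "gripper": -1}, {"x": 1, "y": 6, "z": 0, "rx": 0, "ry": 0, "rz": 0, "gripper": -1}, {"x": 1, "y": 6, "z": 0, "rx": 0, "ry": 0, "rz": 0, "gripper": -1}, {"x": 1, "y": 6, "z": 0, "rx": 0, "ry": 0, "rz": 0, "gripper": -1}, {"x": 1, "y": 6, "z": 0, "rx": 0, "ry": 0, "rz": 0, "gripper": -1}], "newtons": 60}}

```text
clock: 4.1
eef_pos: [497.5, 234.6, 176.9]
tcp_rot: [3.141, -0.0, 1.586]
contact_force: [1.2, -0.9, 5.4]
opening: 0.057
grasp_force: 60.2
```

Run:
```python
from rig import r
s=r.sense();print({k:s[k] for k in("clock","eef_pos","tcp_rot","contact_force","wrist_torque","opening","grasp_force")})
```

```text
{'clock': 4.1, 'eef_pos': array([497.51813205, 234.57014036, 176.86067562]), 'tcp_rot': array([ 3.14058515e+00, -3.59285555e-04,  1.58567831e+00]), 'contact_force': array([ 1.20146462, -0.94822138,  5.39594153]), 'wrist_torque': array([-0.127948  , -0.09791373, -0.08797265]), 'opening': 0.05684326970951161, 'grasp_force': 60.21106593310833}
```

{"op": "servo_tool", "data": {"deltas": [{"x": 0, "y": 0, "z": 10, "rx": 0, "ry": 0, "rz": 0, "gripper": -1}, {"x": 0, "y": 0, "z": 30, "rx": 0, "ry": 0, "rz": 0, "gripper": -1}, {"x": 0, "y": 0, "z": 55, "rx": 0, "ry": 0, "rz": 0, "gripper": -1}, {"x": 0, "y": 0, "z": 57, "rx": 0, "ry": 0, "rz": 0, "gripper": -1}, {"x": 0, "y": 0, "z": 57, "rx": 0, "ry": 0, "rz": 0, "gripper": -1}, {"x": 0, "y": 0, "z": 57, "rx": 0, "ry": 0, "rz": 0, "gripper": -1}, {"x": 0, "y": 0, "z": 57, "rx": 0, "ry": 0, "rz": 0, "gripper": -1}]}}

```text
clock: 4.8
eef_pos: [496.1, 234.0, 231.8]
tcp_rot: [-3.139, 0.001, 1.586]
contact_force: [0.1, -0.2, -5.5]
opening: 0.059
grasp_force: 58.8
```

```bash
cat > st.py <<'E'
from rig import r
import numpy as np
s=r.sense();print(*[f"{k} {np.round(s[k],3)}" for k in("clock","eef_pos","tcp_rot","contact_force","wrist_torque","opening","grasp_force")])
E
python3 - <<'E'
import st
from h import *
for n in("scene","top"): cv2.imwrite(f"pics/{n}1.png",r.grab_frame(n))
import importlib; importlib.reload(st)
s=cv2.imread("pics/scene1.png");t=cv2.imread("pics/top1.png")
c=np.zeros((600,800,3),np.uint8)
a=s[200:350,205:305]; c[:600,:400]=cv2.resize(a,None,fx=4,fy=4)
b=t[180:280,150:300]; c[:267,400:]=cv2.resize(b,(400,267))
cv2.imwrite("pics/c2.png",c)
E
```

```text
clock 4.8 eef_pos [496.085 234.046 231.84 ] tcp_rot [-3.139e+00  1.000e-03  1.586e+00] contact_force [ 0.109 -0.244 -5.525] wrist_torque [ 0.01   0.038 -0.023] opening 0.059 grasp_force 58.838
clock 4.9 eef_pos [496.481 234.209 232.276] tcp_rot [-3.140e+00  1.000e-03  1.586e+00] contact_force [ 0.452  0.009 -6.73 ] wrist_torque [ 0.017 -0.023 -0.018] opening 0.054 grasp_force 58.838
```

View pics/c2.png

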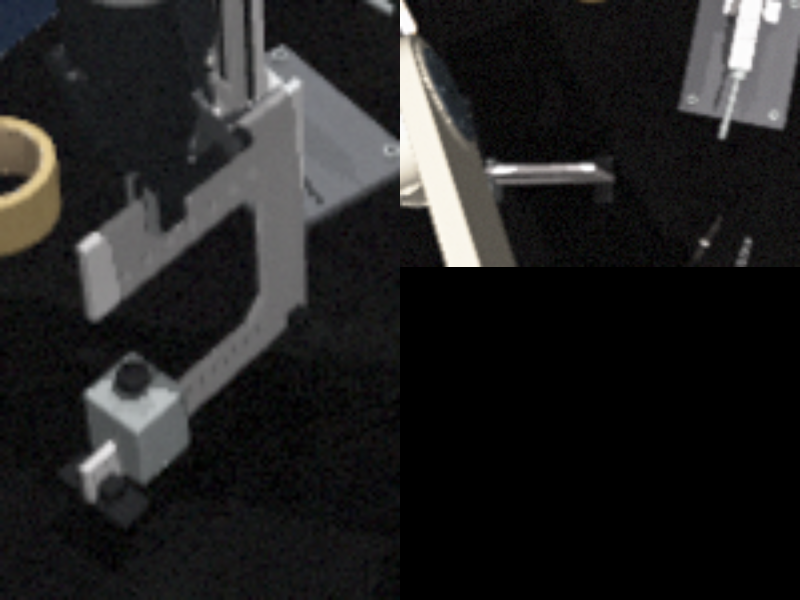

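{"op": "servo_tool", "data": {"deltas": [{"x": 0, "y": -20, "z": 0, "rx": 0, "ry": 0, "rz": -0.05, "gripper": -1}, {"x": 0, "y": -60, "z": 0, "rx": 0, "ry": 0, "rz": -0.1, "gripper": -1}, {"x": 0, "y": -100, "z": 0, "rx": 0, "ry": 0, "rz": -0.15, "gripper": -1}, {"x": 0, "y": -140, "z": 0, "rx": 0, "ry": 0, "rz": -0.195, "gripper": -1}, {"x": 0, "y": -180, "z": 0, "rx": 0, "ry": 0, "rz": -0.195, "gripper": -1}, {"x": 3, "y": -210, "z": 0, "rx": 0, "ry": 0, "rz": -0.195, "gripper": -1}, {"x": 3, "y": -226, "z": 0, "rx": 0, "ry": 0, "rz": -0.195, "gripper": -1}, {"x": 3, "y": -230, "z": 0, "rx": 0, "ry": 0, "rz": -0.195, "gripper": -1}, {"x": 3, "y": -230, "z": 0, "rx": 0, "ry": 0, "rz": -0.195, "gripper": -1}, {"x": 3, "y": -230, "z": 0, "rx": 0, "ry": 0, "rz": -0.195, "gripper": -1}]}}

```text
clock: 5.9
eef_pos: [500.0, 5.3, 233.2]
tcp_rot: [-3.141, -0.0, 1.391]
contact_force: [-0.8, 0.6, -6.8]
opening: 0.055
grasp_force: 58.7
```

```bash
cat > pin.py <<'E'
from h import *
from scipy.optimize import least_squares
def px(X,Y,f,x0,y0,X0=0,Y0=0): return [(X-X0+.5)/f-.5+x0,(Y-Y0+.5)/f-.5+y0]
Pn=lambda X,Y: px(X,Y,8,276,174,360,0); Q=lambda X,Y: px(X,Y,4,264,184,640,0)
def f(q):
    rt=np.array([q[0],q[1],200]); d=np.array([-np.cos(q[2])*np.cos(q[3]),-np.sin(q[2])*np.cos(q[3]),np.sin(q[3])])
    P=[rt,rt+65.3*d]; f.P=P
    return np.r_[(proj("scene",P)-[Pn(467,160),Pn(576,227)]).ravel(),(proj("top",P)-[Q(690,97),Q(667,192)]).ravel()]
o=least_squares(f,[592,-23,-.2,.1]); f(o.x); print(o.x,np.round(o.fun,1),np.round(f.P,1))
E
python3 pin.py
python3 - <<'E'
from h import *
import st,importlib
for n in("scene","top"): cv2.imwrite(f"pics/{n}2.png",r.grab_frame(n)); importlib.reload(st)
s=cv2.imread("pics/scene2.png");t=cv2.imread("pics/top2.png")
c=np.zeros((600,800,3),np.uint8)
a=s[180:300,250:330]; c[:600,:400]=cv2.resize(a,None,fx=5,fy=5)
b=t[170:270,210:310]; c[:400,400:]=cv2.resize(b,None,fx=4,fy=4)
cv2.imwrite("pics/c3.png",c)
E
```

```text
[ 5.91997819e+02 -2.36712836e+01 -2.60417976e-01  2.16783614e-01] [-1.1  0.4 -0.6  0.3  0.7  1.5  0.7 -0.4] [[592.  -23.7 200. ]
 [530.4  -7.3 214. ]]
clock 5.9 eef_pos [499.953   5.265 233.192] tcp_rot [-3.141 -0.     1.391] contact_force [-0.823  0.643 -6.844] wrist_torque [ 0.181 -0.032  0.02 ] opening 0.055 grasp_force 58.73
clock 5.95 eef_pos [499.974   5.441 233.234] tcp_rot [-3.141 -0.     1.392] contact_force [ 0.393 -0.32  -6.089] wrist_torque [-0.142  0.065 -0.001] opening 0.054 grasp_force 58.733
clock 6.0 eef_pos [500.021   5.436 233.297] tcp_rot [-3.141 -0.     1.392] contact_force [ 0.134  1.297 -6.512] wrist_torque [ 0.074  0.013 -0.066] opening 0.059 grasp_force 58.732
```

View pics/c3.png

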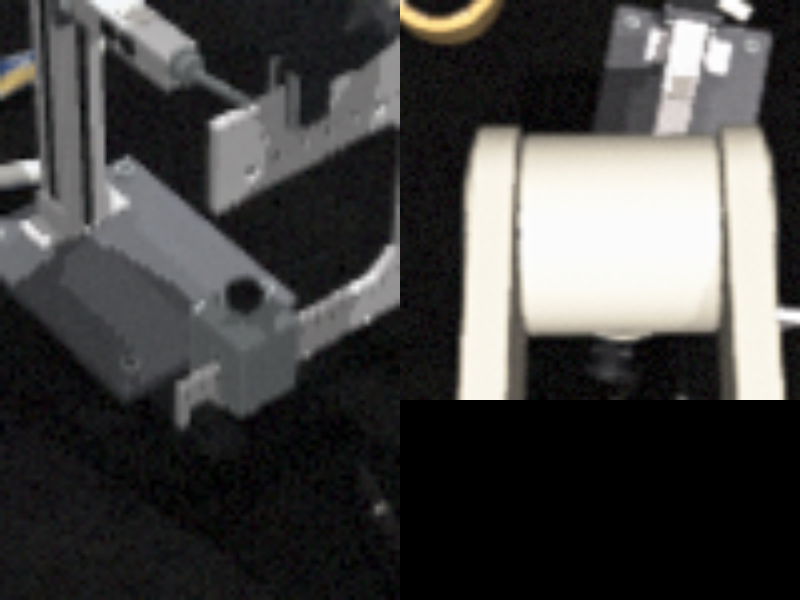

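```bash
cat > chk.py <<'E'
from h import *
s=r.sense(); tcp=s["eef_pos"]; psi=s["tcp_rot"][2]-1.586+0.018
def hole(P):  # carrier-frame point -> world
    return tcp+(np.array(P,float)-[0,21.3,176.9])@R.from_euler('z',psi).as_matrix().T
if __name__=="__main__":
    S=lambda X,Y:[(X+.5)/5-.5+250,(Y+.5)/5-.5+180]
    pts=[[-3,51,160],[-3,75,200],[-3,75,146],[-3,95,0+12]]
    print(np.round(proj("scene",hole(pts)),1), np.round([S(252,170),S(210,122),S(217,212)],1))
    print("hole4",hole([0,17,160]),psi)
    # which (dy,dz) of carrier would explain the residual
E
python3 chk.py
```

```text
[[299.9 214.3]
 [292.5 205.6]
 [292.4 222.6]
 [286.1 264. ]] [[300.  213.6]
 [291.6 204. ]
 [293.  222. ]]
hole4 [499.2680572    1.20209861 216.39652354] -0.176126303780799
```

{"op": "servo_tool", "data": {"deltas": [{"x": 8, "y": -7.5, "z": -1.5, "rx": 0, "ry": 0, "rz": 0, "gripper": -1}, {"x": 16, "y": -7.5, "z": -1.5, "rx": 0, "ry": 0, "rz": 0, "gripper": -1}, {"x": 21, "y": -7.5, "z": -1.5, "rx": 0, "ry": 0, "rz": 0, "gripper": -1}, {"x": 21, "y": -7.5, "z": -1.5, "rx": 0, "ry": 0, "rz": 0, "gripper": -1}, {"x": 21, "y": -7.5, "z": -1.5, "rx": 0, "ry": 0, "rz": 0, "gripper": -1}, {"x": 21, "y": -7.5, "z": -1.5, "rx": 0, "ry": 0, "rz": 0, "gripper": -1}]}}

```text
clock: 6.6
eef_pos: [520.7, -3.0, 231.7]
tcp_rot: [-3.141, 0.0, 1.391]
contact_force: [0.1, -1.5, -5.9]
opening: 0.053
grasp_force: 58.7
```

Run:
```python
from chk import *
import st
print(hole([0,17,160]))
cv2.imwrite("pics/scene3.png",r.grab_frame("scene"))
s=cv2.imread("pics/scene3.png")
cv2.imwrite("pics/c4.png",cv2.resize(s[170:230,270:350],None,fx=10,fy=10,interpolation=cv2.INTER_CUBIC))
print(proj("scene",hole([[-3,17,160],[-3,34,160],[-3,51,160]])), proj("scene",[529.5,-6.5,215]))
```

```text
clock 6.6 eef_pos [520.733  -2.981 231.739] tcp_rot [-3.141  0.     1.391] contact_force [ 0.142 -1.525 -5.901] wrist_torque [ 0.01  -0.027 -0.017] opening 0.053 grasp_force 58.73
[519.97497904  -7.21347068 214.83930506]
[[305.89719716 204.20937095]
 [300.80303568 206.88679343]
 [295.62972788 209.60588515]] [[302.04024992 202.18568485]]
```

View pics/c4.png

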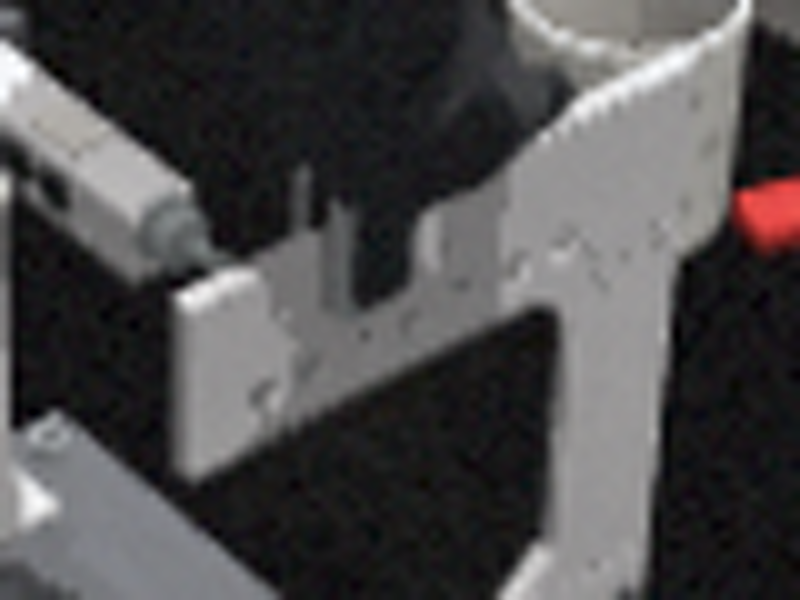

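{"op": "servo_tool", "data": {"deltas": [{"x": 1.5, "y": 0, "z": 0, "rx": 0, "ry": 0, "rz": 0, "gripper": -1}, {"x": 3, "y": 0, "z": 0, "rx": 0, "ry": 0, "rz": 0, "gripper": -1}, {"x": 4, "y": 0, "z": 0, "rx": 0, "ry": 0, "rz": 0, "gripper": -1}, {"x": 5, "y": 0, "z": 0, "rx": 0, "ry": 0, "rz": 0, "gripper": -1}, {"x": 5, "y": 0, "z": 0, "rx": 0, "ry": 0, "rz": 0, "gripper": -1}]}}

```text
clock: 7.15
eef_pos: [526.2, -3.0, 231.9]
tcp_rot: [3.142, -0.0, 1.391]
contact_force: [0.2, 0.3, -6.1]
opening: 0.054
grasp_force: 58.7
```

{"op": "servo_tool", "data": {"deltas": [{"x": 1, "y": 0, "z": 0, "rx": 0, "ry": 0, "rz": 0, "gripper": -1}, {"x": 2, "y": 0, "z": 0, "rx": 0, "ry": 0, "rz": 0, "gripper": -1}, {"x": 2, "y": 0, "z": 0, "rx": 0, "ry": 0, "rz": 0, "gripper": -1}]}}

```text
clock: 7.45
eef_pos: [528.2, -3.0, 231.9]
tcp_rot: [3.141, -0.0, 1.391]
contact_force: [-0.2, 0.1, -7.2]
opening: 0.053
grasp_force: 58.7
```

{"op": "servo_tool", "data": {"deltas": [{"x": 1, "y": 0, "z": 0, "rx": 0, "ry": 0, "rz": 0, "gripper": -1}, {"x": 2, "y": 0, "z": 0, "rx": 0, "ry": 0, "rz": 0, "gripper": -1}, {"x": 2, "y": 0, "z": 0, "rx": 0, "ry": 0, "rz": 0, "gripper": -1}]}}

```text
clock: 7.75
eef_pos: [530.2, -3.0, 231.9]
tcp_rot: [3.141, -0.0, 1.391]
contact_force: [-0.4, 0.3, -7.1]
opening: 0.059
grasp_force: 58.7
```

{"op": "servo_tool", "data": {"deltas": [{"x": 1, "y": 0, "z": 0, "rx": 0, "ry": 0, "rz": 0, "gripper": -1}, {"x": 2, "y": 0, "z": 0, "rx": 0, "ry": 0, "rz": 0, "gripper": -1}, {"x": 2, "y": 0, "z": 0, "rx": 0, "ry": 0, "rz": 0, "gripper": -1}]}}

```text
clock: 8.05
eef_pos: [532.2, -3.0, 231.9]
tcp_rot: [3.141, -0.0, 1.391]
contact_force: [-0.1, -0.6, -7.2]
opening: 0.064
grasp_force: 58.7
```

{"op": "servo_tool", "data": {"deltas": [{"x": 1, "y": -0.2, "z": 0, "rx": 0, "ry": 0, "rz": 0, "gripper": -1}, {"x": 2, "y": -0.3, "z": -0.2, "rx": 0, "ry": 0, "rz": 0, "gripper": -1}, {"x": 2, "y": -0.3, "z": -0.2, "rx": 0, "ry": 0, "rz": 0, "gripper": -1}]}}

```text
clock: 8.35
eef_pos: [534.2, -3.4, 231.7]
tcp_rot: [3.141, -0.0, 1.391]
contact_force: [-0.4, 0.9, -6.3]
opening: 0.053
grasp_force: 58.7
```

{"op": "servo_tool", "data": {"deltas": [{"x": 1, "y": -0.3, "z": -0.2, "rx": 0, "ry": 0, "rz": 0, "gripper": -1}, {"x": 2, "y": -0.5, "z": -0.4, "rx": 0, "ry": 0, "rz": 0, "gripper": -1}, {"x": 2, "y": -0.5, "z": -0.4, "rx": 0, "ry": 0, "rz": 0, "gripper": -1}]}}

```text
clock: 8.65
eef_pos: [536.2, -3.8, 231.3]
tcp_rot: [3.141, -0.0, 1.391]
contact_force: [0.5, 0.4, -6.1]
opening: 0.055
grasp_force: 58.7
```

{"op": "servo_tool", "data": {"deltas": [{"x": 1, "y": -0.3, "z": -0.3, "rx": 0, "ry": 0, "rz": 0, "gripper": -1}, {"x": 2, "y": -0.5, "z": -0.6, "rx": 0, "ry": 0, "rz": 0, "gripper": -1}, {"x": 3, "y": -0.8, "z": -0.8, "rx": 0, "ry": 0, "rz": 0, "gripper": -1}, {"x": 3, "y": -0.8, "z": -0.8, "rx": 0, "ry": 0, "rz": 0, "gripper": -1}]}}

```text
clock: 9.05
eef_pos: [539.2, -4.7, 230.4]
tcp_rot: [3.142, 0.0, 1.391]
contact_force: [-0.9, -0.1, -5.6]
opening: 0.06
grasp_force: 58.7
```

{"op": "servo_tool", "data": {"deltas": [{"x": 1, "y": -0.3, "z": -0.2, "rx": 0, "ry": 0, "rz": 0, "gripper": -1}, {"x": 2, "y": -0.5, "z": -0.5, "rx": 0, "ry": 0, "rz": 0, "gripper": -1}, {"x": 3, "y": -0.8, "z": -0.7, "rx": 0, "ry": 0, "rz": 0, "gripper": -1}, {"x": 3, "y": -0.8, "z": -0.7, "rx": 0, "ry": 0, "rz": 0, "gripper": -1}]}}

```text
clock: 9.45
eef_pos: [542.2, -5.5, 229.7]
tcp_rot: [3.142, -0.0, 1.391]
contact_force: [-0.3, -0.0, -7.1]
opening: 0.054
grasp_force: 58.7
```

Run:
```python
from chk import *
import st
print(hole([0,17,160]))
cv2.imwrite("pics/scene4.png",r.grab_frame("scene"))
s=cv2.imread("pics/scene4.png")
cv2.imwrite("pics/c5.png",cv2.resize(s[170:230,270:350],None,fx=10,fy=10,interpolation=cv2.INTER_CUBIC))
print(proj("scene",hole([[-3,17,160]])))
```

```text
clock 9.45 eef_pos [542.173  -5.463 229.745] tcp_rot [ 3.142 -0.     1.391] contact_force [-0.268 -0.022 -7.115] wrist_torque [ 0.002 -0.033 -0.045] opening 0.054 grasp_force 58.726
[541.41476621  -9.69581433 212.84495819]
[[299.97402585 200.92352279]]
```

View pics/c5.png

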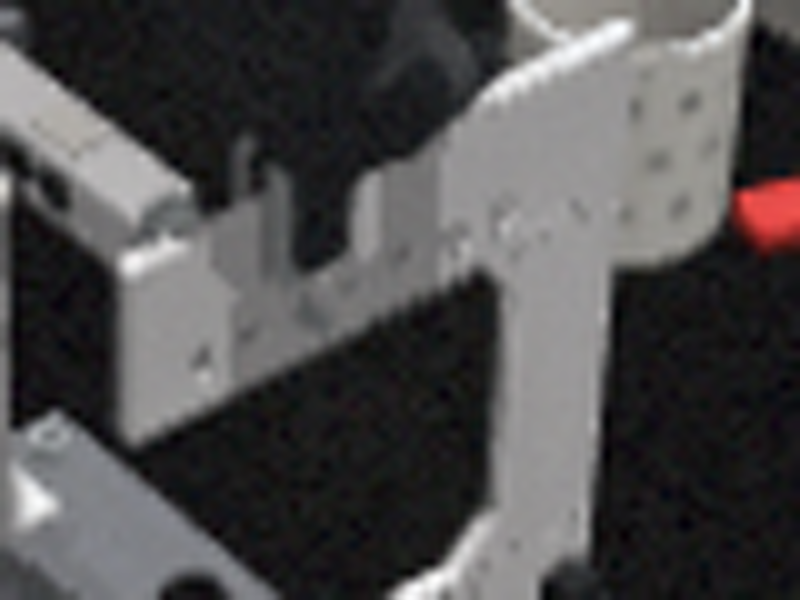

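{"op": "servo_tool", "data": {"deltas": [{"x": 2, "y": -0.5, "z": -0.5, "rx": 0, "ry": 0, "rz": 0, "gripper": -1}, {"x": 4, "y": -1.1, "z": -1.0, "rx": 0, "ry": 0, "rz": 0, "gripper": -1}, {"x": 6, "y": -1.6, "z": -1.5, "rx": 0, "ry": 0, "rz": 0, "gripper": -1}, {"x": 6, "y": -1.6, "z": -1.5, "rx": 0, "ry": 0, "rz": 0, "gripper": -1}, {"x": 6, "y": -1.6, "z": -1.5, "rx": 0, "ry": 0, "rz": 0, "gripper": -1}]}}

```text
clock: 10.0
eef_pos: [548.0, -7.1, 228.2]
tcp_rot: [-3.141, 0.0, 1.391]
contact_force: [0.2, -0.3, -5.7]
opening: 0.053
grasp_force: 58.7
```

{"op": "servo_tool", "data": {"deltas": [{"x": 2, "y": -0.5, "z": -0.5, "rx": 0, "ry": 0, "rz": 0, "gripper": -1}, {"x": 4, "y": -1.1, "z": -1.0, "rx": 0, "ry": 0, "rz": 0, "gripper": -1}, {"x": 6, "y": -1.6, "z": -1.5, "rx": 0, "ry": 0, "rz": 0, "gripper": -1}, {"x": 6, "y": -1.6, "z": -1.5, "rx": 0, "ry": 0, "rz": 0, "gripper": -1}, {"x": 6, "y": -1.6, "z": -1.5, "rx": 0, "ry": 0, "rz": 0, "gripper": -1}]}}

```text
clock: 10.5
eef_pos: [554.0, -8.7, 226.7]
tcp_rot: [-3.141, 0.0, 1.391]
contact_force: [-0.2, 0.4, -5.7]
opening: 0.056
grasp_force: 58.7
```

{"op": "servo_tool", "data": {"deltas": [{"x": 2, "y": -0.5, "z": -0.5, "rx": 0, "ry": 0, "rz": 0, "gripper": -1}, {"x": 4, "y": -1.1, "z": -1.0, "rx": 0, "ry": 0, "rz": 0, "gripper": -1}, {"x": 6, "y": -1.6, "z": -1.5, "rx": 0, "ry": 0, "rz": 0, "gripper": -1}, {"x": 6, "y": -1.6, "z": -1.5, "rx": 0, "ry": 0, "rz": 0, "gripper": -1}, {"x": 6, "y": -1.6, "z": -1.5, "rx": 0, "ry": 0, "rz": 0, "gripper": -1}]}}

```text
clock: 11.0
eef_pos: [560.0, -10.2, 225.2]
tcp_rot: [-3.141, 0.0, 1.391]
contact_force: [0.2, -0.9, -4.8]
opening: 0.057
grasp_force: 58.7
```

{"op": "servo_tool", "data": {"deltas": [{"x": 2, "y": -0.5, "z": -0.5, "rx": 0, "ry": 0, "rz": 0, "gripper": -1}, {"x": 4, "y": -1.1, "z": -1.0, "rx": 0, "ry": 0, "rz": 0, "gripper": -1}, {"x": 4, "y": -1.1, "z": -1.0, "rx": 0, "ry": 0, "rz": 0, "gripper": -1}, {"x": 4, "y": -1.1, "z": -1.0, "rx": 0, "ry": 0, "rz": 0, "gripper": -1}]}}

```text
clock: 11.4
eef_pos: [564.0, -11.4, 224.2]
tcp_rot: [-3.141, 0.0, 1.391]
contact_force: [0.5, 0.6, -6.0]
opening: 0.055
grasp_force: 58.7
```

{"op": "servo_tool", "data": {"deltas": [{"x": 2, "y": -0.5, "z": -0.5, "rx": 0, "ry": 0, "rz": 0, "gripper": -1}, {"x": 4, "y": -1.1, "z": -1.0, "rx": 0, "ry": 0, "rz": 0, "gripper": -1}, {"x": 4, "y": -1.1, "z": -1.0, "rx": 0, "ry": 0, "rz": 0, "gripper": -1}, {"x": 4, "y": -1.1, "z": -1.0, "rx": 0, "ry": 0, "rz": 0, "gripper": -1}]}}

```text
clock: 11.8
eef_pos: [568.0, -12.5, 223.2]
tcp_rot: [-3.141, 0.0, 1.391]
contact_force: [-0.5, -0.2, -7.0]
opening: 0.057
grasp_force: 58.7
```

{"op": "servo_tool", "data": {"deltas": [{"x": 2, "y": -0.5, "z": -0.5, "rx": 0, "ry": 0, "rz": 0, "gripper": -1}, {"x": 4, "y": -1.1, "z": -1.0, "rx": 0, "ry": 0, "rz": 0, "gripper": -1}, {"x": 4, "y": -1.1, "z": -1.0, "rx": 0, "ry": 0, "rz": 0, "gripper": -1}, {"x": 4, "y": -1.1, "z": -1.0, "rx": 0, "ry": 0, "rz": 0, "gripper": -1}]}}

```text
clock: 12.2
eef_pos: [572.0, -13.6, 222.2]
tcp_rot: [-3.141, 0.0, 1.391]
contact_force: [-0.4, -0.2, -5.3]
opening: 0.055
grasp_force: 58.7
```

{"op": "servo_tool", "data": {"deltas": [{"x": 2, "y": -0.5, "z": -0.5, "rx": 0, "ry": 0, "rz": 0, "gripper": -1}, {"x": 4, "y": -1.1, "z": -1.0, "rx": 0, "ry": 0, "rz": 0, "gripper": -1}, {"x": 4, "y": -1.1, "z": -1.0, "rx": 0, "ry": 0, "rz": 0, "gripper": -1}, {"x": 4, "y": -1.1, "z": -1.0, "rx": 0, "ry": 0, "rz": 0, "gripper": -1}]}}

```text
clock: 12.6
eef_pos: [576.0, -14.7, 221.2]
tcp_rot: [-3.141, 0.0, 1.391]
contact_force: [-0.6, -0.1, -7.2]
opening: 0.056
grasp_force: 58.7
```

{"op": "servo_tool", "data": {"deltas": [{"x": 2, "y": -0.5, "z": -0.5, "rx": 0, "ry": 0, "rz": 0, "gripper": -1}, {"x": 4, "y": -1.1, "z": -1.0, "rx": 0, "ry": 0, "rz": 0, "gripper": -1}, {"x": 4, "y": -1.1, "z": -1.0, "rx": 0, "ry": 0, "rz": 0, "gripper": -1}, {"x": 4, "y": -1.1, "z": -1.0, "rx": 0, "ry": 0, "rz": 0, "gripper": -1}]}}

```text
clock: 13.0
eef_pos: [580.0, -15.8, 220.2]
tcp_rot: [-3.141, 0.0, 1.391]
contact_force: [0.4, 0.2, -6.4]
opening: 0.057
grasp_force: 58.7
```

{"op": "servo_tool", "data": {"deltas": [{"x": 1, "y": -0.3, "z": -0.3, "rx": 0, "ry": 0, "rz": 0, "gripper": -1}, {"x": 2, "y": -0.5, "z": -0.5, "rx": 0, "ry": 0, "rz": 0, "gripper": -1}, {"x": 3, "y": -0.8, "z": -0.7, "rx": 0, "ry": 0, "rz": 0, "gripper": -1}, {"x": 3, "y": -0.8, "z": -0.7, "rx": 0, "ry": 0, "rz": 0, "gripper": -1}]}}

```text
clock: 13.4
eef_pos: [583.2, -16.6, 219.6]
tcp_rot: [3.141, 0.0, 1.391]
contact_force: [-0.3, -0.2, -5.2]
opening: 0.054
grasp_force: 58.7
```

{"op": "servo_tool", "data": {"deltas": [{"x": 1, "y": -0.3, "z": -0.3, "rx": 0, "ry": 0, "rz": 0, "gripper": -1}, {"x": 2, "y": -0.5, "z": -0.5, "rx": 0, "ry": 0, "rz": 0, "gripper": -1}, {"x": 2, "y": -0.5, "z": -0.5, "rx": 0, "ry": 0, "rz": 0, "gripper": -1}]}}

```text
clock: 13.7
eef_pos: [585.2, -17.0, 219.0]
tcp_rot: [3.142, -0.0, 1.391]
contact_force: [0.0, -0.4, -5.5]
opening: 0.054
grasp_force: 58.7
```

{"op": "servo_tool", "data": {"deltas": [{"x": 1, "y": -0.3, "z": -0.3, "rx": 0, "ry": 0, "rz": 0, "gripper": -1}, {"x": 1, "y": -0.3, "z": -0.3, "rx": 0, "ry": 0, "rz": 0, "gripper": -1}]}}

```text
clock: 13.9
eef_pos: [586.2, -17.4, 218.8]
tcp_rot: [3.141, -0.0, 1.391]
contact_force: [-0.1, -0.2, -5.6]
opening: 0.053
grasp_force: 58.7
```

{"op": "servo_tool", "data": {"deltas": [{"x": 1, "y": -0.3, "z": -0.2, "rx": 0, "ry": 0, "rz": 0, "gripper": -1}, {"x": 1, "y": -0.3, "z": -0.2, "rx": 0, "ry": 0, "rz": 0, "gripper": -1}]}}

```text
clock: 14.1
eef_pos: [587.2, -17.7, 218.6]
tcp_rot: [3.141, -0.0, 1.391]
contact_force: [-0.8, -0.1, -6.2]
opening: 0.056
grasp_force: 58.7
```

{"op": "servo_tool", "data": {"deltas": [{"x": 1, "y": -0.3, "z": -0.2, "rx": 0, "ry": 0, "rz": 0, "gripper": -1}, {"x": 1, "y": -0.3, "z": -0.2, "rx": 0, "ry": 0, "rz": 0, "gripper": -1}]}}

```text
clock: 14.3
eef_pos: [588.1, -18.0, 218.4]
tcp_rot: [3.141, 0.0, 1.391]
contact_force: [-0.1, -0.7, -6.5]
opening: 0.057
grasp_force: 58.7
```

{"op": "servo_tool", "data": {"deltas": [{"x": 0.8, "y": -0.2, "z": -0.2, "rx": 0, "ry": 0, "rz": 0, "gripper": -1}, {"x": 0.8, "y": -0.2, "z": -0.2, "rx": 0, "ry": 0, "rz": 0, "gripper": -1}]}}

```text
clock: 14.5
eef_pos: [588.9, -18.1, 218.1]
tcp_rot: [-3.141, -0.0, 1.391]
contact_force: [0.2, 0.3, -6.2]
opening: 0.059
grasp_force: 58.8
```

{"op": "servo_tool", "data": {"deltas": [{"x": 0.8, "y": -0.2, "z": -0.1, "rx": 0, "ry": 0, "rz": 0, "gripper": -1}, {"x": 0.8, "y": -0.2, "z": -0.1, "rx": 0, "ry": 0, "rz": 0, "gripper": -1}]}}

```text
clock: 14.7
eef_pos: [589.1, -18.2, 218.0]
tcp_rot: [-3.14, 0.0, 1.391]
contact_force: [-2.7, 1.1, -3.7]
opening: 0.053
grasp_force: 59.1
```

{"op": "servo_tool", "data": {"deltas": [{"x": 0.7, "y": -0.2, "z": -0.1, "rx": 0, "ry": 0, "rz": 0, "gripper": -1}, {"x": 0.7, "y": -0.2, "z": -0.1, "rx": 0, "ry": 0, "rz": 0, "gripper": -1}]}}

```text
clock: 14.9
eef_pos: [589.2, -18.3, 217.8]
tcp_rot: [-3.139, -0.0, 1.391]
contact_force: [-5.8, 1.9, -1.7]
opening: 0.054
grasp_force: 59.4
```

{"op": "servo_tool", "data": {"deltas": [{"x": 0.6, "y": -0.2, "z": -0.1, "rx": 0, "ry": 0, "rz": 0, "gripper": -1}, {"x": 0.6, "y": -0.2, "z": -0.1, "rx": 0, "ry": 0, "rz": 0, "gripper": -1}]}}

```text
clock: 15.1
eef_pos: [589.3, -18.3, 217.7]
tcp_rot: [-3.138, -0.0, 1.391]
contact_force: [-6.7, 2.4, -1.0]
opening: 0.062
grasp_force: 59.7
```

{"op": "servo_tool", "data": {"deltas": [{"x": -1.2, "y": 0, "z": 0, "rx": 0, "ry": 0, "rz": 0, "gripper": -1}, {"x": -1.2, "y": 0, "z": 0, "rx": 0, "ry": 0, "rz": 0, "gripper": -1}]}}

```text
clock: 15.3
eef_pos: [589.1, -18.4, 217.7]
tcp_rot: [-3.14, -0.0, 1.391]
contact_force: [-4.1, 2.3, -4.5]
opening: 0.052
grasp_force: 59.0
```

{"op": "servo_tool", "data": {"deltas": [{"x": 0, "y": 0, "z": -0.5, "rx": 0, "ry": 0, "rz": 0, "gripper": -1}, {"x": 0, "y": 0, "z": -0.8, "rx": 0, "ry": 0, "rz": 0, "gripper": -1}, {"x": 0, "y": 0, "z": -0.8, "rx": 0, "ry": 0, "rz": 0, "gripper": -1}]}}

```text
clock: 15.6
eef_pos: [589.1, -18.6, 217.0]
tcp_rot: [-3.14, 0.0, 1.391]
contact_force: [-5.4, 2.5, -4.0]
opening: 0.058
grasp_force: 59.3
```

{"op": "servo_tool", "data": {"deltas": [{"x": -0.4, "y": 0.4, "z": -0.4, "rx": 0, "ry": 0, "rz": 0, "gripper": -1}, {"x": -0.4, "y": 0.4, "z": -0.8, "rx": 0, "ry": 0, "rz": 0, "gripper": -1}, {"x": -0.4, "y": 0.4, "z": -0.8, "rx": 0, "ry": 0, "rz": 0, "gripper": -1}]}}

```text
clock: 15.9
eef_pos: [589.1, -18.4, 216.3]
tcp_rot: [-3.141, 0.0, 1.391]
contact_force: [-4.9, 1.1, -4.3]
opening: 0.059
grasp_force: 59.3
```

{"op": "servo_tool", "data": {"deltas": [{"x": 0, "y": 0, "z": -0.4, "rx": 0, "ry": 0, "rz": 0, "gripper": -1}, {"x": 0, "y": 0, "z": -0.6, "rx": 0, "ry": 0, "rz": 0, "gripper": -1}, {"x": 0, "y": 0, "z": -0.6, "rx": 0, "ry": 0, "rz": 0, "gripper": -1}]}}

```text
clock: 16.2
eef_pos: [589.1, -18.4, 216.0]
tcp_rot: [-3.141, 0.0, 1.391]
contact_force: [-4.6, 0.7, 0.1]
opening: 0.058
grasp_force: 59.7
```

{"op": "servo_tool", "data": {"deltas": [{"x": -0.3, "y": 0, "z": 0, "rx": 0, "ry": 0, "rz": 0, "gripper": -1}, {"x": -0.3, "y": 0, "z": 0, "rx": 0, "ry": 0, "rz": 0, "gripper": -1}, {"x": -0.3, "y": 0, "z": 0, "rx": 0, "ry": 0, "rz": 0, "gripper": -0.8}, {"x": -0.3, "y": 0, "z": 0, "rx": 0, "ry": 0, "rz": 0, "gripper": -0.75}, {"x": -0.3, "y": 0, "z": 0, "rx": 0, "ry": 0, "rz": 0, "gripper": -0.75}, {"x": -0.3, "y": 0, "z": 0, "rx": 0, "ry": 0, "rz": 0, "gripper": -0.7}], "newtons": 20}}

```text
clock: 16.8
eef_pos: [589.7, -18.4, 216.1]
tcp_rot: [3.14, -0.0, 1.391]
contact_force: [0.2, -0.1, -0.8]
opening: 0.152
grasp_force: 0.0
```

Run:
```python
from chk import *
import st
im=r.grab_frame("scene"); cv2.imwrite("pics/scene5.png",im)
c=cv2.resize(im[165:315,245:345],None,fx=4,fy=4,interpolation=cv2.INTER_CUBIC)
cv2.imwrite("pics/c6.png",c)
```

```text
clock 16.8 eef_pos [589.663 -18.386 216.078] tcp_rot [ 3.14  -0.     1.391] contact_force [ 0.19  -0.084 -0.758] wrist_torque [ 0.044  0.013 -0.049] opening 0.152 grasp_force 0.0
```

View pics/c6.png

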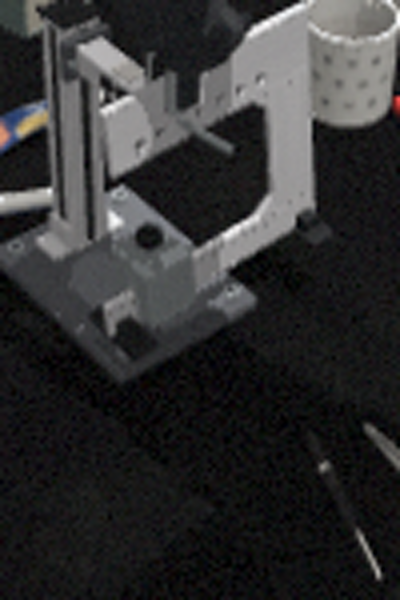

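{"op": "servo_tool", "data": {"deltas": [{"x": 0, "y": 0, "z": 0, "rx": 0, "ry": 0, "rz": 0, "gripper": -0.4}, {"x": 0, "y": 0, "z": 0, "rx": 0, "ry": 0, "rz": 0, "gripper": -0.3}, {"x": 0, "y": 0, "z": 0, "rx": 0, "ry": 0, "rz": 0, "gripper": -0.3}, {"x": 0, "y": 0, "z": 5, "rx": 0, "ry": 0, "rz": 0, "gripper": -0.3}, {"x": 0, "y": 0, "z": 25, "rx": 0, "ry": 0, "rz": 0, "gripper": -0.3}, {"x": 0, "y": 0, "z": 60, "rx": 0, "ry": 0, "rz": 0, "gripper": -0.3}, {"x": 0, "y": 0, "z": 100, "rx": 0, "ry": 0, "rz": 0, "gripper": -0.3}, {"x": -50, "y": 0, "z": 110, "rx": 0, "ry": 0, "rz": 0, "gripper": -0.3}, {"x": -100, "y": 0, "z": 110, "rx": 0, "ry": 0, "rz": 0, "gripper": -0.3}, {"x": -150, "y": 0, "z": 110, "rx": 0, "ry": 0, "rz": 0, "gripper": -0.3}]}}

```text
clock: 17.85
eef_pos: [438.6, -18.3, 326.2]
tcp_rot: [3.141, -0.0, 1.391]
contact_force: [-0.6, -1.0, 1.4]
opening: 0.351
grasp_force: 0.0
```

{"op": "servo_tool", "data": {"deltas": [{"x": -50, "y": -50, "z": 0, "rx": 0, "ry": 0, "rz": 0, "gripper": -0.3}, {"x": -100, "y": -100, "z": 0, "rx": 0, "ry": 0, "rz": 0, "gripper": -0.3}, {"x": -100, "y": -150, "z": 0, "rx": 0, "ry": 0, "rz": 0, "gripper": -0.3}, {"x": -100, "y": -200, "z": 0, "rx": 0, "ry": 0, "rz": 0, "gripper": -0.3}, {"x": -100, "y": -250, "z": 0, "rx": 0, "ry": 0, "rz": 0, "gripper": -0.3}, {"x": -100, "y": -300, "z": 0, "rx": 0, "ry": 0, "rz": 0, "gripper": -0.3}, {"x": -100, "y": -300, "z": 0, "rx": 0, "ry": 0, "rz": 0, "gripper": -0.3}, {"x": -100, "y": -300, "z": 0, "rx": 0, "ry": 0, "rz": 0, "gripper": -0.3}, {"x": -100, "y": -300, "z": 0, "rx": 0, "ry": 0, "rz": 0, "gripper": -0.3}, {"x": -100, "y": -300, "z": 0, "rx": 0, "ry": 0, "rz": 0, "gripper": -0.3}]}}

```text
clock: 18.85
eef_pos: [339.9, -317.5, 325.7]
tcp_rot: [-3.141, -0.0, 1.391]
contact_force: [-0.5, -0.6, -0.6]
opening: 0.351
grasp_force: 0.0
```

Run:
```python
from h import *
import time
I={n:[r.grab_frame(n).astype(int) for _ in range(1)][0] for n in("scene","top")}
for k in range(14): a=r.grab_frame("scene")
b=r.grab_frame("scene").astype(int)
d=np.abs(b-I["scene"]).max(2); print("moving px",(d[165:320,240:345]>50).sum(),(d>50).sum())
cv2.imwrite("pics/scene6.png",b)
t=r.grab_frame("top")
c=np.zeros((600,800,3),np.uint8)
c[:,:440]=cv2.resize(b[165:315,240:350].astype(np.uint8),None,fx=4,fy=4,interpolation=cv2.INTER_CUBIC)
c[:360,440:]=cv2.resize(t[160:250,230:320],None,fx=4,fy=4,interpolation=cv2.INTER_CUBIC)
cv2.imwrite("pics/c7.png",c); print(r.sense()["clock"])
```

```text
moving px 31 70
19.75[ WARN:0@61.003] global loadsave.cpp:1063 imwrite_ Unsupported depth image for selected encoder is fallbacked to CV_8U.
```

View pics/c7.png

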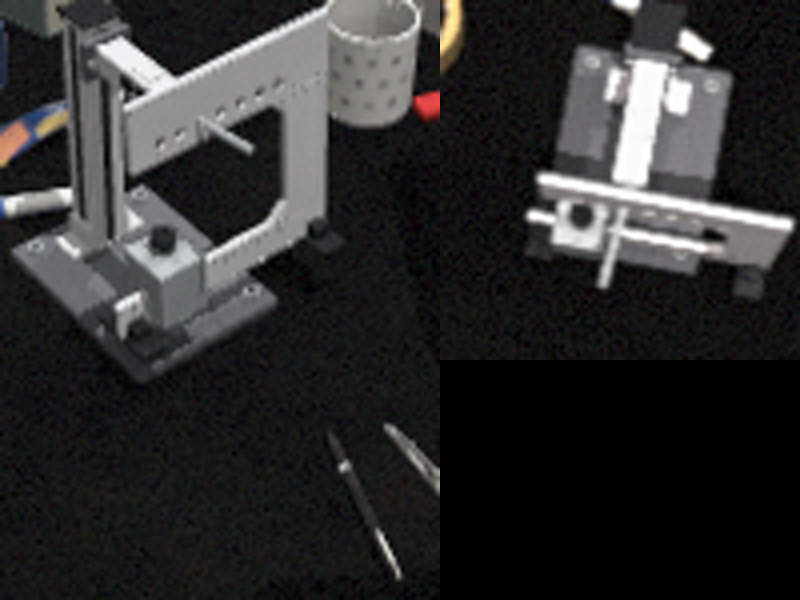

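Run:
```python
from h import *
from scipy.optimize import least_squares
S=lambda X,Y:[(X+.5)/4-.5+240,(Y+.5)/4-.5+165]; T=lambda X,Y:[(X-440+.5)/4-.5+230,(Y+.5)/4-.5+160]
hs={0:(278,82),1:(259,91),2:(240,102),3:(220,112),5:(181,135),6:(160,146)}
ms=[([-3,-51+17*i,160],S(*h)) for i,h in hs.items()]+[([0,-95,200],S(326,8)),([-3,75,146],S(131,176))]
mt=[([0,75,200],T(542,180)),([0,-95,200],T(792,222))]
def f(p):
    W=lambda P:(np.array(P)-[0,17,160])@R.from_euler('zyx',p[3:]).as_matrix().T+p[:3]
    return np.r_[(proj("scene",W([m[0] for m in ms]))-[m[1] for m in ms]).ravel(),(proj("top",W([m[0] for m in mt]))-[m[1] for m in mt]).ravel(),p[4]/.02]
o=least_squares(f,[589,-23,199,-.17,0,0],loss='soft_l1'); print(np.round(o.x,3),np.round(o.fun,1))
fr=[]
for k in range(50):
    a=r.grab_frame("scene").astype(float)[165:320,240:345]
    fr.append(a)
m=lambda i:np.mean(fr[i:i+10],0)
print([round(np.abs(m(i)-m(40)).max(),0) for i in(0,10,20,30)], r.sense()["clock"])
```

```text
[ 5.88542e+02 -2.41590e+01  1.98203e+02 -1.94000e-01  1.00000e-03
 -5.70000e-02] [-0.  -0.1 -0.1  0.2 -0.1  0.  -0.   0.2 -0.2 -0.2 -0.1 -0.2 -0.5 -0.2
  0.2  0.2  0.   0.1  0.5  0.7  0. ]
[np.float64(66.0), np.float64(45.0), np.float64(9.0), np.float64(9.0)] 22.25
```

```bash
python3 -c "
from rig import r
print(r.sign_off())"
```

```text
the job is handed in; nothing more can be done
None
```

The carrier hangs still on the pin by hole 4, up against the shoulder as far as touch and the cameras show. It tilts about 0.06 rad because no hole sits exactly over its centre of gravity (hole 5 would tilt about 0.11). The wrist force never read above about 8 N during the fit, the arm is clear, and the job was handed in at 22 s.

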